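Close two storage tubs with the lids from a pile

TASK

Close the two open grey tubs with the two lids that lie piled on the closed grey tub: take the small lid off the pile, lay it in the mouth of the small tub and press it fully down until it sits level on the rim, then do the same with the large lid and the large tub. Leave everything else on the shelf where it stands.

Things in the scene. Friction and masses are not known exactly. Their poses are not given: they have to be found in the camera images.
- small_lid: Loose grey plastic lid, 100 (x) x 80 mm, plate 5 mm thick. Origin: centre of the plate's underside, z up. Solid grip rib in the middle of the top: 44 mm long (x), 20 wide, 24 tall (top 29 mm above origin). Below, a hollow skirt, 69 x 49 mm outside, walls 3, reaches 28 mm down from the origin. Starts on top of the pile, its skirt on the large lid's plate round that lid's rib.
- large_lid: Loose grey plastic lid, 140 (x) x 104 mm, plate 5 mm thick. Origin: centre of the plate's underside, z up. Solid grip rib in the middle of the top: 44 mm long (x), 20 wide, 24 tall (top 29 mm above origin). Below, a hollow skirt, 109 x 73 mm outside, walls 3, reaches 28 mm down from the origin. Starts under the small lid, its skirt on the closed tub.
- small_tub: Open grey tub fixed to the shelf, 100 (x) x 80 mm over its rim flange, 60 high, mouth 76 x 56. Origin: centre of underside. On the flange along each 80 mm end a black rubber seal strip stands 7 mm proud of the rim; it bears a lid's weight, yields when the lid is pressed (about 5 N a strip) and stays down, flush with the rim.
- small_tub_rim (a point): Centre of the small tub's mouth at the height of its rim, 60 mm above the shelf. A fully closed small lid has its origin here.
- large_tub: Open grey tub fixed to the shelf, 140 (x) x 104 mm over its rim flange, 80 high, mouth 116 x 80. Origin: centre of underside. On the flange along each 104 mm end a black rubber seal strip stands 7 mm proud of the rim; it bears a lid's weight, yields when the lid is pressed (about 5 N a strip) and stays down, flush with the rim.
- large_tub_rim (a point): Centre of the large tub's mouth at the height of its rim, 80 mm above the shelf. A fully closed large lid has its origin here.
- pile_base: Low closed grey tub with white clips, fixed to the shelf, 150 x 112 mm (170 mm long over the clips) and 40 mm high; carries the pile of lids. Origin: centre of its underside.
- stick_holder: Bystander: clear plastic holder, 64 mm across and 110 mm high, with wooden stirring sticks up to 205 mm high. Origin: centre of its underside.
- spirit_bottle: Bystander: white plastic bottle, 64 mm across, 200 mm high. Origin: centre of its underside.
- palette_dish: Bystander: white ceramic palette dish, 104 mm across, 22 mm high. Origin: centre of its underside.
- tin_opener: Bystander: steel paint tin opener lying flat, 121 mm long (x), 24 mm wide, 7 mm high. Origin: at its underside, mid-length.
- roller_frame: Bystander: black plastic paint roller frame lying flat: roller 180 mm long (y), 38 mm thick, handle reaching 200 mm to +x. Origin: under the roller's middle.
- paint_tin: Bystander: closed steel paint tin, 100 mm across, 120 mm high. Origin: centre of its underside.
- varnish_jar: Bystander: brown glass varnish jar with a steel cap, 56 mm across, 85 mm high. Origin: centre of its underside.
- paint_brush: Bystander: paint brush lying flat, 200 mm long (x). Origin: at its underside.
Things that resemble listed ones, but are neither listed nor needed, are in the scene too. Leave any purple look-alike of the small_lid alone.

How it is judged (in metres and radians):
On the way, in this order (a step that is already met when the one before it is completed fails the run):
1. the small lid is pressed down level on the small tub (z of small_lid in the frame of small_tub_rim between -0.003 and 0.0025 m and angle between small_lid's own z axis and vertical below 0.03 rad and horizontal distance between small_lid and small_tub_rim below 0.008 m and angle between the x axis of small_lid and the x axis of small_tub, either way round below 0.12 rad), for 0.2 s.
2. the large lid is pressed down level on the large tub (z of large_lid in the frame of large_tub_rim between -0.003 and 0.0025 m and angle between large_lid's own z axis and vertical below 0.03 rad and horizontal distance between large_lid and large_tub_rim below 0.008 m and angle between the x axis of large_lid and the x axis of large_tub, either way round below 0.12 rad), for 0.2 s.
At the end, for the whole second after the job is handed in: Each lid sits at rest on its own tub with its plate on the rim (within 2.5 mm above it, within 3 mm below), level within 0.03 rad, centred within 8 mm and square to the tub within 0.12 rad (either way round) (all of step 1 and all of step 2 and linear speed of each of small_lid, large_lid below 0.01 m/s); the robot touches nothing.
It fails at once if a bystander is shifted by more than 25 mm or knocked over (distance of any of stick_holder, spirit_bottle, palette_dish, tin_opener, roller_frame, paint_tin, varnish_jar, paint_brush from where it was at the start of the episode above 0.025 m or angle between any of stick_holder, spirit_bottle, palette_dish, paint_tin, varnish_jar's own z axis and vertical above 0.3 rad).
It also fails if it takes over 70 s, if anything falls off the work surface, if the arm or the gripper's body presses on something with over 40 N, if the wrist force passes 120 N, or if a joint passes its speed limit or range.

ROBOT

A 6-joint arm with a two-finger parallel gripper is mounted at the origin on the work surface. World frame = base frame: x ahead of the robot, y to its left, z up, the work surface at z = 0. Lengths are in m, angles in degrees, forces in N, time in s.
With the tool pointing down it reaches from about 0.3 to 0.775 m from the base axis. Payload 14.6 kg.
Tool frame: the origin (TCP) lies on the centre line of the jaws, within the pads' length; the fingertips stand 17 mm ahead of it and the grasp point (between the pads) lies 2 mm behind it; z points along the fingers, y is the line along which they close (so a half turn about z gives the same grasp; the last joint's range is limited). The gripper opens to 94 mm and grips with 3 to 60 N. Pads are 16 mm wide; open, the fingers measure 119 mm over their backs; the gripper's body (75 mm by 177 mm) begins 78 mm behind the grasp point.
Start: joints at [-72.685, 17.183, 87.147, -0, 75.671, -3.816], TCP at [0.198, -0.513, 0.222] pointing down, gripper open.
Joint ranges: [-173.82, 173.82], [-45.26, 126.66], [13.44, 144.39], [-59.66, 239.66], [0, 175.72], [-146.38, 146.38]. Speed limits (degrees/s): [127.2, 127.2, 147.25, 180, 180, 180].

INTERFACE

Orientations are given as a 3x3 rotation matrix whose columns are the frame's x, y, z axes.
In Python, from rig import robot gives the robot as it stands.
- The arm moves only by the tool play_rows, never from a script. Its arguments are lists of equal length, an entry for each row: "gripper": the opening, from -1 (shut) to 1 (fully open); "dp": the shift along the tool's x, y, z each as a share of 0.025 m, from -1 to 1, a list of three; "dr": the turn, a rotation vector about the tool's x, y, z each as a share of 4 degrees, from -1 to 1, a list of three. In form: {"gripper": [gripper, ...], "dp": [[tx, ty, tz], ...], "dr": [[ax, ay, az], ...]}. A call has 1 to 8 rows; each row shifts and turns the commanded pose from where the row before left it, along the tool's axes as they then stand; what a row does not reach is not made up. A row lasts 1/10 s, in which the tool goes at most 50 mm and 8.59 degrees, less where a joint would pass 70% of its speed; a pose out of reach is approached as far as the arm can. A call with a number of a shift or a turn outside -1 to 1 is refused whole. A call with a gripper value outside its range is refused whole. The fingers move at their own pace and stop on an object; "force" is the grip in N (left out, the last holds). Time passes only in rows, so rows that do not move let the fingers close. It gives the time, the measured TCP pose, the force, the opening and the grip force at its end, in the units of the state.
- robot.state(): the state, without advancing time (a new reading comes with each control period).
- robot.snapshot(name): name is "side" or "top" or "wrist"; returns a dict with "frame" (384x512x3 uint8, red, green, blue), "vertical_fov" (degrees; the focal length in pixels is half the picture's height over the tangent of half this angle, whatever the lens; pixels are square), "cx", "cy" (the principal point, pixels), "distortion" ([k1, k2, p1, p2, k3] as OpenCV has them; the pictures are not rectified), "cam_to_world" (4x4, takes a point from camera to world coordinates); the wrist camera has in their place "hand_eye" (4x4, takes a point from camera to tool coordinates, whose origin is the TCP and whose axes are the flange's). Camera axes: x right, y down, z forward; pixel columns grow to the right and rows downward; lengths in m; the calibration is good to about 2 mm. A picture is of the moment at which its call begins: read the wrist's pose just before it. There is no depth.
- robot.hand_in(): hands the job in; it is judged then, once.
The state is a dict: "time_s": time; "joints": joint angles; "joint_vel": joint speeds; "effort": joint torques, N m; "ee_pos": TCP position; "orientation": TCP orientation; "contact_force": force on the tool from outside, world axes, zero at the start; "torque": the same for the moment, N m; "width": opening from 0.0 (shut) to 1.0 (fully open); "grip_force": force on a finger pad.
Only numpy, scipy, OpenCV 4.12 (cv2) and the standard library are available. Lean on these libraries where they do the work, as an engineer would, in place of code of your own. Each camera call takes 0.05 s, during which the arm holds its last target. There are 200 camera calls.

## Working session

There is one attempt and no reset: what is moved stays moved. The work goes in short steps, Python scripts to look and compute and a tool call to move; the robot and the scene stay as the last step left them, time stands still between calls to the robot, and variables do not carry over. Pictures are saved under pics/ and viewed, at most 13 in all, crops included, and the job is handed in when it is done.

Besides the shell and the picture viewer there is one more tool, called after "Call:" as name(argument=value, ...) on one line, values as JSON. play_rows: Moves the arm, as the interface text tells. Shift numbers are shares of 0.025 m and turn numbers shares of 4 degrees, none past 1 either way. Its arguments: {"type":"object","properties":{"gripper":{"type":"array","items":{"type":"number"}},"dp":{"type":"array","items":{"type":"array","items":{"type":"number","minimum":-1,"maximum":1}}},"dr":{"type":"array","items":{"type":"array","items":{"type":"number","minimum":-1,"maximum":1}}},"force":{"type":"number"}},"required":["gripper","dp","dr"]}

```bash
mkdir -p pics
cat > h.py <<'E'
import numpy as np, cv2, pickle
from rig import robot
def snap(n,f):
    st=robot.state(); s=robot.snapshot(n); s['st']=st
    cv2.imwrite(f'pics/{f}.png',s['frame'][:,:,::-1]); pickle.dump(s,open(f'pics/{f}.pkl','wb')); return s
def load(f): return pickle.load(open(f'pics/{f}.pkl','rb'))
def K(s):
    f=192/np.tan(np.radians(s['vertical_fov'])/2); return np.array([[f,0,s['cx']],[0,f,s['cy']],[0,0,1]])
def T(s):
    if 'cam_to_world' in s: return np.array(s['cam_to_world'])
    M=np.eye(4); M[:3,:3]=s['st']['orientation']; M[:3,3]=s['st']['ee_pos']; return M@np.array(s['hand_eye'])
def at(s,px,z):
    px=np.array(px,float).reshape(-1,1,2); u=cv2.undistortPoints(px,K(s),np.array(s['distortion'],float)).reshape(-1,2)
    M=T(s); d=np.c_[u,np.ones(len(u))]@M[:3,:3].T; o=M[:3,3]; z=np.broadcast_to(z,len(u))
    return o+d*((z-o[2])/d[:,2])[:,None]
def proj(s,P):
    M=np.linalg.inv(T(s)); return cv2.projectPoints(np.array(P,float).reshape(-1,1,3),cv2.Rodrigues(M[:3,:3])[0],M[:3,3],K(s),np.array(s['distortion'],float))[0].reshape(-1,2)
def crop(f,x,y,w,h,k,out):
    im=cv2.imread(f'pics/{f}.png')[y:y+h,x:x+w]; cv2.imwrite(f'pics/{out}.png',cv2.resize(im,None,fx=k,fy=k,interpolation=cv2.INTER_CUBIC))
E
python3 - <<'E'
from h import *
for n in('top','side'):
    s=snap(n,n+'0'); print(n,np.round(T(s),3).tolist(),s['vertical_fov'])
a=[cv2.resize(cv2.imread(f'pics/{n}0.png'),(800,600)) for n in('top',)][0]
cv2.imwrite('pics/t0.png',a)
E
```

```text
top [[0.095, -0.969, 0.229, 0.328], [-0.995, -0.092, 0.023, -0.038], [-0.001, -0.23, -0.973, 0.962], [0.0, 0.0, 0.0, 1.0]] 54.874732730958186
side [[-0.818, -0.445, 0.365, 0.208], [-0.575, 0.617, -0.537, 0.454], [0.014, -0.649, -0.761, 0.773], [0.0, 0.0, 0.0, 1.0]] 57.50597260700689
```

View pics/t0.png

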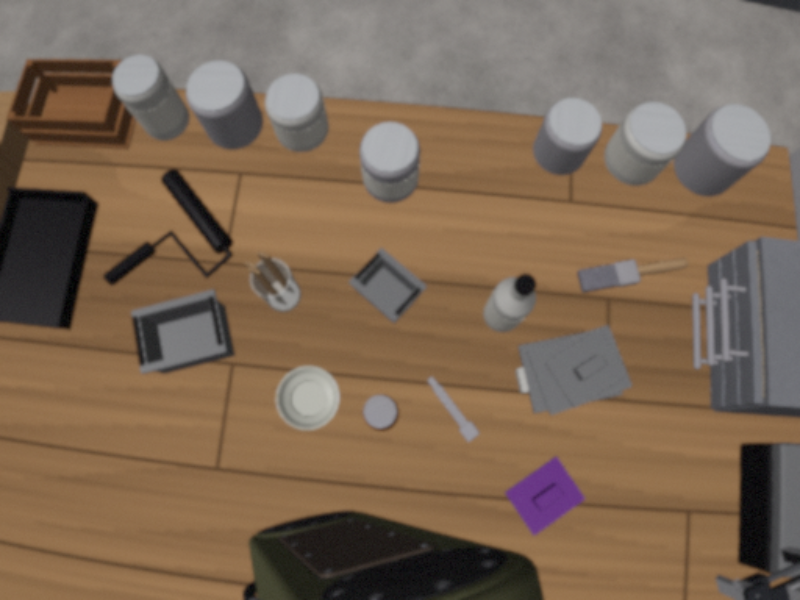

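View pics/side0.png

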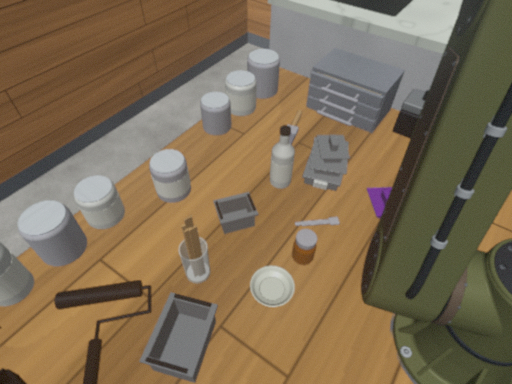

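The top view (800 px wide) shows the grey pile at (578,368), the small tub at (388,285), the large tub at (182,330) and the purple look-alike at (545,495), which I will leave alone. Next is an enlarged crop of the three.

Run:
```python
from h import *
im=cv2.imread('pics/top0.png')
f=lambda x,y,w,h:cv2.resize(im[y:y+h,x:x+w],None,fx=5,fy=5,interpolation=cv2.INTER_CUBIC)
a=f(325,200,84,70);b=f(218,152,66,60);c=f(78,180,76,62)
out=np.zeros((600,800,3),np.uint8)
def put(i,y,x):
    h,w=min(i.shape[0],600-y),min(i.shape[1],800-x); out[y:y+h,x:x+w]=i[:h,:w]
put(a,0,0);put(b,0,430);put(c,300,430)
cv2.imwrite('pics/m0.png',out)
```

```text
(no output)
```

View pics/m0.png

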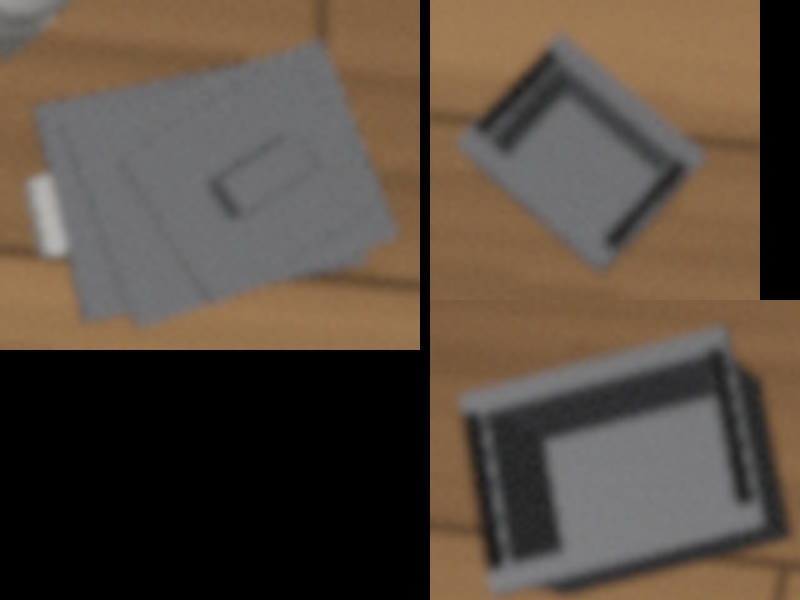

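Run:
```python
from h import *
s=load('top0')
P=lambda l,ox,oy,u0,v0:[(ox+(u-u0+.5)/5-.5,oy+(v-v0+.5)/5-.5) for u,v in l]
small=at(s,P([(560,35),(703,157),(602,270),(457,143)],218,152,430,0),.06)
large=at(s,P([(460,398),(725,328),(770,520),(492,590)],78,180,430,300),.08)
rib=at(s,P([(212,182),(282,136),(320,160),(238,214)],325,200,0,0),[.13,.13,.13,.106])
pl=at(s,P([(120,160),(210,300)],325,200,0,0),.106)
for n,q in(('small',small),('large',large),('rib',rib),('pl',pl)):
    d=np.roll(q,-1,0)-q; print(n,q.round(4)[:,:2].tolist(),'c',q.mean(0).round(4),'len',np.linalg.norm(d,axis=1).round(4),'ang',np.degrees(np.arctan2(d[:,1],d[:,0])).round(1))
st=robot.state(); print(np.round(st['orientation'],3).tolist(),st['ee_pos'],st['width'],st['time_s'])
print(np.round(snap('wrist','w0')['hand_eye'],3).tolist())
```

```text
small [[0.6332, 0.0246], [0.5754, -0.054], [0.5126, -0.0089], [0.5709, 0.0707]] c [0.573  0.0081 0.06  ] len [0.0976 0.0774 0.0987 0.0774] ang [-126.3  144.3   53.7  -36.5]
large [[0.4838, 0.4138], [0.5325, 0.2828], [0.439, 0.2442], [0.3903, 0.3782]] c [0.4614 0.3297 0.08  ] len [0.1397 0.1012 0.1426 0.1   ] ang [ -69.6 -157.5  110.    20.8]
rib [[0.4525, -0.2791], [0.4766, -0.3112], [0.467, -0.3294], [0.4421, -0.299]] c [ 0.4595 -0.3047  0.124 ] len [0.0402 0.0205 0.0461 0.0329] ang [ -53.1 -117.8  129.4   62.4]
pl [[0.4625, -0.2419], [0.4009, -0.2871]] c [ 0.4317 -0.2645  0.106 ] len [0.0764 0.0764] ang [-143.7   36.3]
[[0.933, 0.36, -0.0], [0.36, -0.933, 0.001], [0.0, -0.001, -1.0]] [ 0.19821025 -0.51281529  0.22195078] 0.9968038038701915 0.1
[[0.001, -0.968, -0.251, 0.073], [1.0, 0.001, 0.0, 0.001], [0.0, -0.251, 0.968, -0.163], [0.0, 0.0, 0.0, 1.0]]
```

The corner fits match the given sizes (98x77 and 141x101 mm). Tubs: small at (0.573, 0.008) with its long axis at 53.7°, large at (0.461, 0.330) at 110°. The small lid rib is near (0.46, -0.305), long axis about 127°. Now planning a close look at the pile.

```bash
cat >> h.py <<'E'
def plan(p,yaw,g,n=None,st=None):
    "rows from the present pose to world p with the tool pointing down, x axis at yaw (deg)"
    from scipy.spatial.transform import Rotation as R
    st=st or robot.state(); Rm=np.array(st['orientation']); c=np.array(st['ee_pos'])
    Rt=R.from_euler('z',yaw,degrees=True).as_matrix()@np.diag([1,-1,-1.])
    rv=lambda:np.degrees(R.from_matrix(Rm.T@Rt).as_rotvec())
    p=np.array(p,float)
    N=n or int(np.ceil(max(abs(rv()).max()/3.9,np.linalg.norm(p-c)/.022)))
    dp=[];dr=[]
    for i in range(N):
        d=(Rm.T@(p-c))/(N-i)/.025; a=rv()/(N-i)/4
        d=np.clip(d.round(2),-1,1); a=np.clip(a.round(2),-1,1)
        c=c+Rm@d*.025; Rm=Rm@R.from_rotvec(np.radians(a*4)).as_matrix()
        dp.append((d+0.).tolist()); dr.append((a+0.).tolist())
    print(N,'end',c.round(4),'rv',rv().round(2))
    for i in range(0,N,8): print('dp',dp[i:i+8],'\ndr',dr[i:i+8])
E
python3 - <<'E'
from h import *
s=load('top0'); print(at(s,[(323,195),(175,188)],[.2,.2])) 
plan([.46,-.305,.27],127,1)
E
```

```text
[[ 0.52114253 -0.16139726  0.2       ]
 [ 0.50646273  0.15450225  0.2       ]]
28 end [ 0.4599 -0.305   0.2699] rv [ 0.01 -0.01  0.01]
dp [[0.46, -0.14, -0.07], [0.46, -0.11, -0.07], [0.47, -0.08, -0.07], [0.48, -0.05, -0.07], [0.48, -0.02, -0.07], [0.48, 0.01, -0.07], [0.48, 0.04, -0.07], [0.47, 0.08, -0.07]] 
dr [[0.0, 0.0, -0.95], [0.0, 0.0, -0.95], [0.0, 0.0, -0.94], [0.0, 0.0, -0.95], [0.0, 0.0, -0.94], [0.0, 0.0, -0.95], [0.0, 0.0, -0.94], [0.0, 0.0, -0.95]]
dp [[0.46, 0.11, -0.07], [0.46, 0.14, -0.07], [0.45, 0.17, -0.07], [0.43, 0.2, -0.07], [0.42, 0.22, -0.07], [0.41, 0.25, -0.07], [0.39, 0.28, -0.07], [0.37, 0.3, -0.07]] 
dr [[0.0, 0.0, -0.94], [0.0, 0.0, -0.95], [0.0, 0.0, -0.94], [0.0, 0.0, -0.95], [0.0, 0.0, -0.94], [0.0, 0.0, -0.95], [0.0, 0.0, -0.94], [0.0, 0.0, -0.95]]
dp [[0.35, 0.33, -0.07], [0.33, 0.35, -0.07], [0.3, 0.37, -0.07], [0.28, 0.39, -0.06], [0.25, 0.4, -0.07], [0.22, 0.42, -0.06], [0.19, 0.43, -0.07], [0.17, 0.45, -0.06]] 
dr [[0.0, 0.0, -0.94], [0.0, 0.0, -0.95], [0.0, 0.0, -0.94], [0.0, 0.0, -0.95], [0.0, 0.0, -0.94], [0.0, 0.0, -0.95], [0.0, 0.0, -0.94], [0.0, 0.0, -0.95]]
dp [[0.14, 0.46, -0.07], [0.1, 0.46, -0.06], [0.07, 0.47, -0.07], [0.05, 0.47, -0.06]] 
dr [[0.0, 0.0, -0.94], [0.0, 0.0, -0.95], [0.0, -0.01, -0.94], [0.0, 0.0, -0.95]]
```

Call:
play_rows(gripper=[1,1,1,1,1,1,1,1], dp=[[0.45,-0.15,-0.2],[0.45,-0.1,-0.2],[0.45,-0.1,-0.2],[0.5,-0.05,-0.2],[0.5,0,-0.2],[0.5,0,-0.2],[0.5,0.05,-0.2],[0.45,0.1,-0.2]], dr=[[0,0,-0.95],[0,0,-0.95],[0,0,-0.95],[0,0,-0.95],[0,0,-0.95],[0,0,-0.95],[0,0,-0.95],[0,0,-0.95]], force=40)

```text
time_s: 0.95
ee_pos: [0.2744, -0.4527, 0.2625]
orientation: [[0.62, 0.785, -0.0], [0.785, -0.62, 0.0], [0.0, -0.0, -1.0]]
contact_force: [-0.7, 0.3, -0.5]
width: 0.999
grip_force: 0.0
```

Call:
play_rows(gripper=[1,1,1,1,1,1,1,1], dp=[[0.45,0.1,0],[0.45,0.15,0],[0.45,0.15,0],[0.45,0.2,0],[0.4,0.2,0],[0.4,0.25,0],[0.4,0.3,0],[0.35,0.3,0]], dr=[[0,0,-0.95],[0,0,-0.95],[0,0,-0.95],[0,0,-0.95],[0,0,-0.95],[0,0,-0.95],[0,0,-0.95],[0,0,-0.95]])

```text
time_s: 1.75
ee_pos: [0.3482, -0.3937, 0.2622]
orientation: [[0.138, 0.99, -0.0], [0.99, -0.138, 0.0], [0.0, -0.0, -1.0]]
contact_force: [-0.8, 0.5, -0.3]
width: 0.998
grip_force: 0.0
```

Call:
play_rows(gripper=[1,1,1,1,1,1,1,1], dp=[[0.35,0.35,0],[0.35,0.35,0],[0.3,0.35,0],[0.3,0.4,0],[0.25,0.4,0],[0.2,0.4,0],[0.2,0.45,0],[0.15,0.45,0]], dr=[[0,0,-0.95],[0,0,-0.95],[0,0,-0.95],[0,0,-0.95],[0,0,-0.95],[0,0,-0.95],[0,0,-0.95],[0,0,-0.95]])

```text
time_s: 2.55
ee_pos: [0.4229, -0.3337, 0.2622]
orientation: [[-0.383, 0.924, -0.0], [0.924, 0.383, 0.0], [0.0, -0.0, -1.0]]
contact_force: [0.3, -0.8, 0.0]
width: 1.0
grip_force: 0.0
```

Call:
play_rows(gripper=[1,1,1,1,1,1], dp=[[0.15,0.45,0.1],[0.1,0.45,0.1],[0.05,0.45,0.1],[0.05,0.45,0.1],[0,0,0],[0,0,0]], dr=[[0,0,-0.95],[0,0,-0.95],[0,0,-0.95],[0,0,-0.9],[0,0,0],[0,0,0]])

```text
time_s: 3.15
ee_pos: [0.4582, -0.3052, 0.2523]
orientation: [[-0.605, 0.796, -0.0], [0.796, 0.605, 0.0], [0.0, -0.0, -1.0]]
contact_force: [0.1, 0.2, -0.2]
width: 0.999
grip_force: 0.0
```

Run:
```python
from h import *
s=snap('wrist','w1'); crop('w1',0,0,512,384,1.5625,'w1v'); print(s['st']['ee_pos'],s['st']['joints'])
```

```text
[ 0.4581625  -0.30521281  0.25230464] [-3.74806705e+01  1.60376110e+01  8.46194450e+01 -3.50682754e-03
  7.93682085e+01 -7.47263848e+01]
```

View pics/w1v.png

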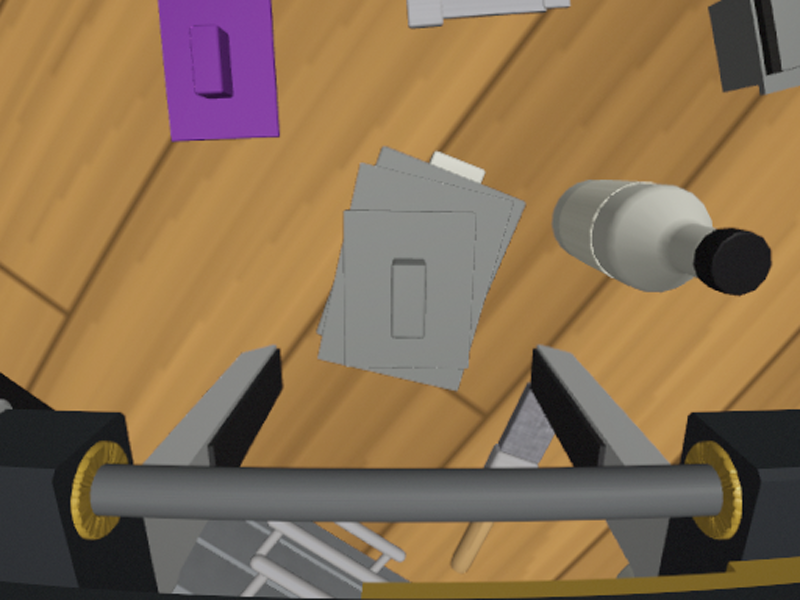

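The wrist view shows three candidates. The small grey lid is on top of the pile, plate (344,210)-(470,368), rib (393,264)-(425,338). The rotated large grey lid lies under it, corners (523,203), (458,390), (318,358). The purple look-alike at (215,70) is not needed. The grey lid on the pile fits the description.

Run:
```python
from h import *
s=load('w1'); k=lambda l:(np.array(l)+.5)/1.5625-.5
for n,l,z in(('rib',[(393,264),(425,264),(425,338),(391,338)],.13),('plate',[(344,210),(475,212),(470,368),(344,367)],.106),('large',[(360,165),(523,203),(458,390),(318,358)],.073)):
    q=at(s,k(l),z); d=np.roll(q,-1,0)-q; print(n,q.round(4)[:,:2].tolist(),'c',q.mean(0).round(4),'len',np.linalg.norm(d,axis=1).round(4),'ang',np.degrees(np.arctan2(d[:,1],d[:,0])).round(1))
crop('w1',195,85,150,170,3.5,'w1c')
```

```text
rib [[0.4403, -0.2941], [0.4548, -0.2831], [0.4818, -0.318], [0.4659, -0.3301]] c [ 0.4607 -0.3063  0.13  ] len [0.0181 0.0441 0.02   0.0441] ang [  37.3  -52.2 -142.7  125.4]
plate [[0.3994, -0.2895], [0.4626, -0.2428], [0.5233, -0.3224], [0.4579, -0.3714]] c [ 0.4608 -0.3065  0.106 ] len [0.0786 0.1001 0.0817 0.1006] ang [  36.4  -52.6 -143.2  125.6]
large [[0.3891, -0.2641], [0.4893, -0.2182], [0.5388, -0.3489], [0.4438, -0.3902]] c [ 0.4653 -0.3053  0.073 ] len [0.1103 0.1398 0.1037 0.1375] ang [  24.6  -69.2 -156.5  113.4]
```

View pics/w1c.png

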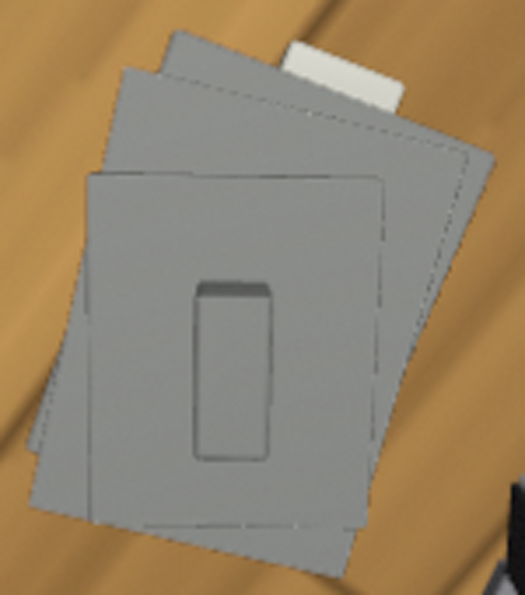

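Call:
play_rows(gripper=[1,1,1,1,1,1,1,1], dp=[[-0.1,0.05,0.8],[0,0,0.8],[0,0,0.8],[0,0,0.8],[0,0,0.8],[0,0,0.6],[0,0,0.4],[0,0,0]], dr=[[0,0,0],[0,0,0],[0,0,0],[0,0,0],[0,0,0],[0,0,0],[0,0,0],[0,0,0]])

```text
time_s: 4.0
ee_pos: [0.4603, -0.3064, 0.1265]
orientation: [[-0.605, 0.796, -0.001], [0.796, 0.605, 0.001], [0.002, -0.0, -1.0]]
contact_force: [0.5, 0.3, 0.6]
width: 0.999
grip_force: 0.0
```

Call:
play_rows(gripper=[-1,-1,-1,-1,-1,-1,-1,-1], dp=[[0,0,0],[0,0,0],[0,0,0],[0,0,0],[0,0,0],[0,0,0],[0,0,0],[0,0,0]], dr=[[0,0,0],[0,0,0],[0,0,0],[0,0,0],[0,0,0],[0,0,0],[0,0,0],[0,0,0]])

```text
time_s: 4.8
ee_pos: [0.4609, -0.3064, 0.1275]
orientation: [[-0.606, 0.795, 0.0], [0.795, 0.606, 0.0], [0.0, 0.0, -1.0]]
contact_force: [0.6, 0.1, -0.5]
width: 0.357
grip_force: 0.0
```

Call:
play_rows(gripper=[-1,-1,-1,-1,-1], dp=[[0,0,0],[0,0,0],[0,0,0],[0,0,0],[0,0,0]], dr=[[0,0,0],[0,0,0],[0,0,0],[0,0,0],[0,0,0]])

```text
time_s: 5.3
ee_pos: [0.4608, -0.3064, 0.1274]
orientation: [[-0.606, 0.795, -0.0], [0.795, 0.606, 0.0], [0.0, -0.0, -1.0]]
contact_force: [0.1, 0.3, -1.1]
width: 0.208
grip_force: 39.9
```

Call:
play_rows(gripper=[-1,-1,-1,-1,-1,-1,-1,-1], dp=[[0,0,-0.4],[0,0,-0.8],[0,0,-1],[0,0,-1],[0,0,-1],[0,0,-1],[0,0,-0.8],[0,0,-0.5]], dr=[[0,0,0],[0,0,0],[0,0,0],[0,0,0],[0,0,0],[0,0,0],[0,0,0],[0,0,0]])

```text
time_s: 6.1
ee_pos: [0.4609, -0.3065, 0.2923]
orientation: [[-0.606, 0.795, 0.002], [0.795, 0.606, -0.001], [-0.002, 0.001, -1.0]]
contact_force: [-1.2, 0.0, -0.2]
width: 0.207
grip_force: 39.9
```

Run:
```python
from h import *
s=snap('wrist','w2'); crop('w2',100,60,320,240,2.4,'w2c')
plan([.573,.008,.29],53.7,-1)
```

```text
19 end [0.5729 0.008  0.2901] rv [-0.    0.01 -0.01]
dp [[0.38, 0.59, 0.01], [0.42, 0.56, 0.01], [0.46, 0.53, 0.01], [0.5, 0.5, 0.01], [0.53, 0.46, 0.01], [0.56, 0.43, 0.01], [0.59, 0.39, 0.0], [0.61, 0.35, 0.01]] 
dr [[0.0, 0.0, 0.97], [0.0, 0.0, 0.97], [0.0, 0.0, 0.97], [0.0, 0.0, 0.97], [0.0, 0.0, 0.97], [0.0, 0.0, 0.97], [0.0, 0.0, 0.97], [0.0, 0.0, 0.97]]
dp [[0.63, 0.31, 0.0], [0.65, 0.26, 0.01], [0.67, 0.22, 0.0], [0.68, 0.17, 0.01], [0.69, 0.13, 0.0], [0.7, 0.08, 0.01], [0.7, 0.03, 0.0], [0.7, -0.02, 0.01]] 
dr [[0.0, 0.0, 0.97], [0.01, 0.0, 0.97], [0.01, 0.0, 0.97], [0.0, 0.0, 0.97], [0.01, 0.0, 0.97], [0.0, 0.0, 0.97], [0.01, 0.0, 0.97], [0.0, 0.01, 0.96]]
dp [[0.7, -0.06, 0.0], [0.7, -0.11, 0.01], [0.68, -0.16, 0.0]] 
dr [[0.01, 0.0, 0.97], [0.0, 0.01, 0.96], [0.01, 0.0, 0.97]]
```

View pics/w2c.png

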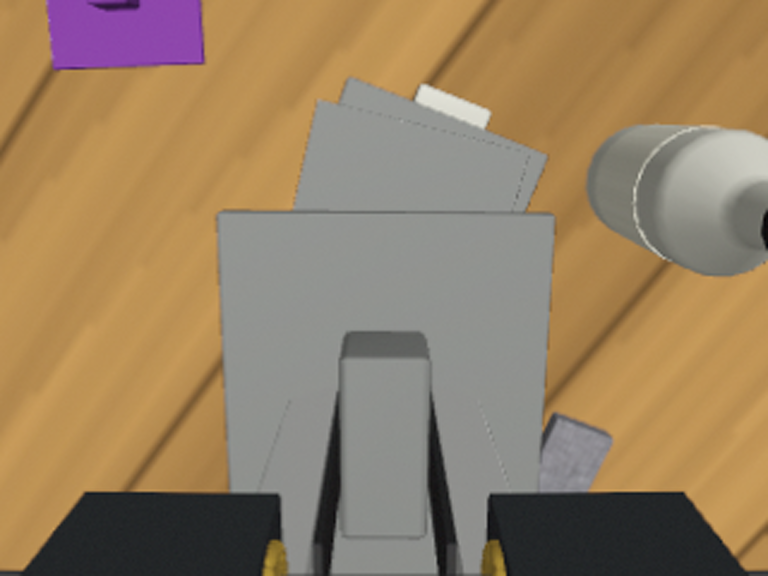

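The lid is held level and centred, and the large lid is undisturbed. I'll stop short of the small tub to view it past the lid.

Run:
```python
from h import *
s=load('w2'); k=lambda l:np.array([(100+(u+.5)/2.4-.5,60+(v+.5)/2.4-.5) for u,v in l])
Rm=np.array(s['st']['orientation']);c=np.array(s['st']['ee_pos'])
for l,z in(([(220,212),(553,214)],c[2]-.0214),([(341,357),(430,357),(427,537),(343,537)],c[2]+.0026)): print(((at(s,k(l),z)-c)@Rm).round(4).tolist())
plan([.514,-.073,.29],53.7,-1)
```

```text
[[0.0501, -0.0387, 0.0213], [0.0497, 0.0397, 0.0213]]
[[0.0219, -0.0093, -0.0027], [0.0219, 0.0097, -0.0026], [-0.0213, 0.0098, -0.0025], [-0.0213, -0.0095, -0.0026]]
19 end [ 0.5139 -0.073   0.2899] rv [-0.    0.01 -0.01]
dp [[0.32, 0.39, 0.01], [0.35, 0.36, 0.01], [0.37, 0.34, 0.01], [0.4, 0.31, 0.01], [0.42, 0.29, 0.01], [0.43, 0.26, 0.01], [0.45, 0.23, 0.0], [0.46, 0.2, 0.01]] 
dr [[0.0, 0.0, 0.97], [0.0, 0.0, 0.97], [0.0, 0.0, 0.97], [0.0, 0.0, 0.97], [0.0, 0.0, 0.97], [0.0, 0.0, 0.97], [0.0, 0.0, 0.97], [0.0, 0.0, 0.97]]
dp [[0.48, 0.16, 0.0], [0.49, 0.13, 0.01], [0.49, 0.1, 0.0], [0.5, 0.06, 0.01], [0.5, 0.03, 0.0], [0.51, 0.0, 0.01], [0.5, -0.04, 0.0], [0.5, -0.07, 0.01]] 
dr [[0.0, 0.0, 0.97], [0.01, 0.0, 0.97], [0.01, 0.0, 0.97], [0.0, 0.0, 0.97], [0.01, 0.0, 0.97], [0.0, 0.0, 0.97], [0.01, 0.0, 0.97], [0.0, 0.01, 0.96]]
dp [[0.49, -0.11, 0.0], [0.49, -0.14, 0.01], [0.47, -0.17, 0.01]] 
dr [[0.01, 0.0, 0.97], [0.0, 0.01, 0.96], [0.01, 0.0, 0.97]]
```

Lid centre lies at TCP within 0.5 mm, 26.4 mm below it.

Call:
play_rows(gripper=[-1,-1,-1,-1,-1,-1,-1,-1], dp=[[0.3,0.4,0],[0.35,0.35,0],[0.35,0.35,0],[0.4,0.3,0],[0.4,0.3,0],[0.45,0.25,0],[0.45,0.25,0],[0.45,0.2,0]], dr=[[0,0,0.97],[0,0,0.97],[0,0,0.97],[0,0,0.97],[0,0,0.97],[0,0,0.97],[0,0,0.97],[0,0,0.97]])

```text
time_s: 6.95
ee_pos: [0.4844, -0.2083, 0.2894]
orientation: [[-0.107, 0.994, -0.001], [0.994, 0.107, 0.0], [0.001, -0.001, -1.0]]
contact_force: [-0.7, -0.7, 0.1]
width: 0.209
grip_force: 39.9
```

Call:
play_rows(gripper=[-1,-1,-1,-1,-1,-1,-1,-1], dp=[[0.5,0.15,0],[0.5,0.15,0],[0.5,0.1,0],[0.5,0.05,0],[0.5,0.05,0],[0.5,0,0],[0.5,-0.05,0],[0.5,-0.05,0]], dr=[[0,0,0.97],[0,0,0.97],[0,0,0.97],[0,0,0.97],[0,0,0.97],[0,0,0.97],[0,0,0.97],[0,0,0.97]])

```text
time_s: 7.75
ee_pos: [0.5069, -0.1094, 0.2893]
orientation: [[0.421, 0.907, -0.001], [0.907, -0.421, 0.0], [-0.0, -0.001, -1.0]]
contact_force: [0.2, -0.0, -0.4]
width: 0.205
grip_force: 39.9
```

Call:
play_rows(gripper=[-1,-1,-1,-1,-1], dp=[[0.5,-0.1,0],[0.5,-0.15,0],[0.45,-0.15,0],[0,0,0],[0,0,0]], dr=[[0,0,0.97],[0,0,0.97],[0,0,0.97],[0,0,0],[0,0,0]])

```text
time_s: 8.25
ee_pos: [0.5154, -0.0734, 0.2896]
orientation: [[0.591, 0.806, -0.001], [0.806, -0.591, 0.0], [-0.0, -0.001, -1.0]]
contact_force: [0.4, -0.6, -0.6]
width: 0.207
grip_force: 39.9
```

Run:
```python
from h import *
s=snap('wrist','w3'); crop('w3',120,0,280,210,2.85,'w3c')
print(s['st']['ee_pos'],proj(s,[[.573,.008,.06]]))
```

```text
[ 0.5154307  -0.07343702  0.28956957] [[257.87209421  83.50247616]]
```

View pics/w3c.png

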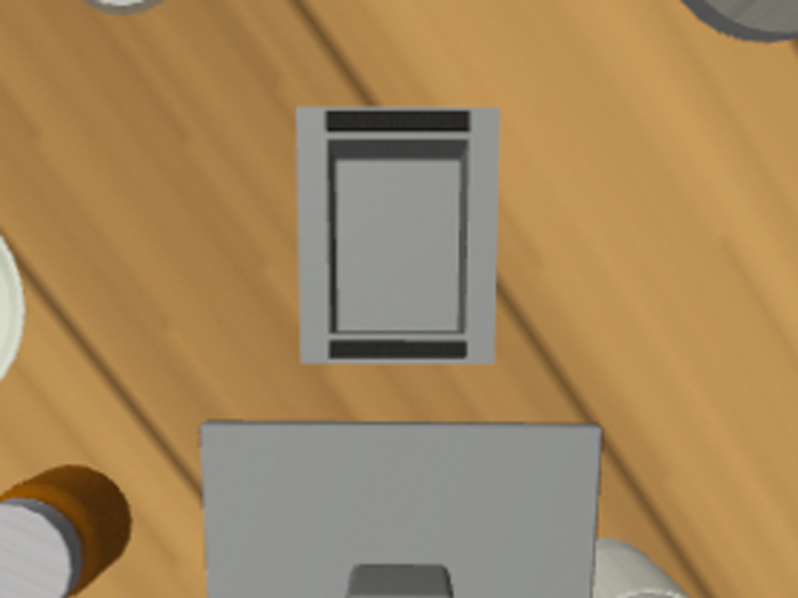

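The small tub's rim is in view with corners (297,107), (498,108), (495,363), (301,362), seal strips at both ends.

Run:
```python
from h import *
s=load('w3'); k=lambda l:np.array([(120+(u+.5)/2.85-.5,(v+.5)/2.85-.5) for u,v in l])
q=at(s,k([(297,107),(498,108),(495,363),(301,362)]),.06); d=np.roll(q,-1,0)-q; print('c',q.mean(0).round(4),'len',np.linalg.norm(d,axis=1).round(4),'ang',np.degrees(np.arctan2(d[:,1],d[:,0])).round(1))
q=q.mean(0); plan([q[0],q[1],.16],53.7,-1,8)
```

```text
c [0.5746 0.0075 0.06  ] len [0.0792 0.0997 0.0805 0.0997] ang [ -36.5 -125.7  143.5   53.5]
8 end [0.5746 0.0075 0.1601] rv [0.02 0.02 0.01]
dp [[0.5, 0.0, 0.65], [0.5, 0.0, 0.65], [0.5, 0.0, 0.65], [0.5, 0.0, 0.65], [0.5, 0.0, 0.65], [0.51, 0.0, 0.64], [0.5, -0.01, 0.65], [0.51, 0.0, 0.64]] 
dr [[0.0, 0.0, 0.0], [0.0, 0.0, 0.0], [0.0, 0.0, 0.0], [0.0, 0.0, 0.0], [0.0, 0.0, 0.0], [0.0, 0.0, 0.0], [0.0, 0.0, 0.0], [-0.01, 0.0, 0.0]]
```

Call:
play_rows(gripper=[-1,-1,-1,-1,-1,-1,-1,-1], dp=[[0.5,0,0.5],[0.5,0,0.6],[0.5,0,0.7],[0.5,0,0.7],[0.5,0,0.7],[0.5,0,0.7],[0.5,0,0.7],[0.52,0,0.6]], dr=[[0,0,0],[0,0,0],[0,0,0],[0,0,0],[0,0,0],[0,0,0],[0,0,0],[0,0,0]], force=60)

```text
time_s: 9.1
ee_pos: [0.5751, 0.0088, 0.1572]
orientation: [[0.593, 0.805, -0.002], [0.805, -0.593, 0.0], [-0.001, -0.002, -1.0]]
contact_force: [0.9, -0.3, -1.0]
width: 0.206
grip_force: 59.9
```

Call:
play_rows(gripper=[-1,-1,-1,-1,-1,-1,-1,-1], dp=[[0,0,0.4],[0,0,0.4],[0,0,0.4],[0,0,0.4],[0,0,0.3],[0,0,0.2],[0,0,0],[0,0,0]], dr=[[0,0,0],[0,0,0],[0,0,0],[0,0,0],[0,0,0],[0,0,0],[0,0,0],[0,0,0]])

```text
time_s: 9.9
ee_pos: [0.5754, 0.0075, 0.1077]
orientation: [[0.593, 0.805, 0.0], [0.805, -0.593, -0.0], [0.0, 0.0, -1.0]]
contact_force: [0.1, -0.8, -0.1]
width: 0.204
grip_force: 59.9
```

Call:
play_rows(gripper=[-1,-1,-1,-1,-1,-1,-1,-1], dp=[[0,0,0.3],[0,0,0.2],[0,0,0.1],[0,0,0.1],[0,0,0.1],[0,0,0.05],[0,0,0],[0,0,0]], dr=[[0,0,0],[0,0,0],[0,0,0],[0,0,0],[0,0,0],[0,0,0],[0,0,0],[0,0,0]])

```text
time_s: 10.7
ee_pos: [0.5752, 0.0076, 0.0865]
orientation: [[0.593, 0.805, -0.0], [0.805, -0.593, -0.0], [-0.0, 0.0, -1.0]]
contact_force: [-2.9, -0.0, 4.4]
width: 0.206
grip_force: 59.9
```

Call:
play_rows(gripper=[-1,-1,-1,-1], dp=[[0,0,0.05],[0,0,0.05],[0,0,0],[0,0,0]], dr=[[0,0,0],[0,0,0],[0,0,0],[0,0,0]])

```text
time_s: 11.1
ee_pos: [0.5752, 0.0076, 0.0863]
orientation: [[0.593, 0.805, 0.001], [0.805, -0.593, -0.0], [0.0, 0.001, -1.0]]
contact_force: [-16.8, 0.1, 31.8]
width: 0.209
grip_force: 59.9
```

It stopped hard at 0.0863 (expected 0.0864), so the lid is seated. Release and lift.

Call:
play_rows(gripper=[-1,-1,1,1,1,1,1,1], dp=[[0,0,-0.08],[0,0,0],[0,0,0],[0,0,0],[0,0,0],[0,0,0],[0,0,0],[0,0,0]], dr=[[0,0,0],[0,0,0],[0,0,0],[0,0,0],[0,0,0],[0,0,0],[0,0,0],[0,0,0]])

```text
time_s: 11.9
ee_pos: [0.5752, 0.0076, 0.0856]
orientation: [[0.593, 0.805, -0.0], [0.805, -0.593, 0.0], [-0.0, -0.0, -1.0]]
contact_force: [-0.2, 0.8, 0.4]
width: 0.685
grip_force: 0.0
```

Call:
play_rows(gripper=[1,1,1,1,1,1,1,1], dp=[[0,0,-0.4],[0,0,-1],[0,0,-1],[0,0,-1],[0,0,-1],[0,0,-1],[0,0,-1],[0,0,-1]], dr=[[0,0,0],[0,0,0],[0,0,0],[0,0,0],[0,0,0],[0,0,0],[0,0,0],[0,0,0]])

```text
time_s: 12.7
ee_pos: [0.575, 0.0076, 0.2727]
orientation: [[0.593, 0.805, 0.001], [0.805, -0.593, -0.0], [0.0, 0.001, -1.0]]
contact_force: [-0.1, 0.2, 0.0]
width: 1.003
grip_force: 0.0
```

Run:
```python
from h import *
s=snap('wrist','w4')
im=cv2.imread('pics/w4.png')
# check: expected plate corners when seated
c=np.array([.5752,.0076,.065]);y=np.radians(53.6);u=np.array([np.cos(y),np.sin(y),0]);v=np.array([-np.sin(y),np.cos(y),0])
P=[c+a*.05*u+b*.04*v for a,b in((1,1),(1,-1),(-1,-1),(-1,1))]
p=proj(s,P); print(p.round(1).tolist())
x0,y0=(p.mean(0)-[90,80]).astype(int); x0=max(x0,0);y0=max(y0,0)
cr=cv2.resize(im[y0:y0+170,x0:x0+190],None,fx=3.5,fy=3.5,interpolation=cv2.INTER_CUBIC)
for a,b in (p-[x0,y0]+.5)*3.5-.5: cv2.circle(cr,(int(a),int(b)),2,(0,0,255),-1)
cv2.imwrite('pics/w4c.png',cr)
plan([.464,-.305,.26],113,1)
```

```text
[[223.5, 128.4], [295.0, 128.5], [292.7, 213.7], [225.6, 213.6]]
16 end [ 0.464  -0.3051  0.2599] rv [ 0.02 -0.02  0.01]
dp [[-0.8, 0.24, 0.04], [-0.81, 0.19, 0.04], [-0.82, 0.13, 0.04], [-0.83, 0.08, 0.04], [-0.83, 0.03, 0.04], [-0.83, -0.03, 0.04], [-0.83, -0.08, 0.04], [-0.82, -0.14, 0.04]] 
dr [[0.01, 0.0, -0.93], [0.01, 0.0, -0.93], [0.01, 0.0, -0.93], [0.01, 0.0, -0.93], [0.01, 0.0, -0.93], [0.0, 0.0, -0.93], [0.01, 0.0, -0.93], [0.0, 0.0, -0.93]]
dp [[-0.81, -0.19, 0.04], [-0.79, -0.24, 0.04], [-0.78, -0.29, 0.04], [-0.75, -0.34, 0.04], [-0.73, -0.39, 0.04], [-0.71, -0.43, 0.05], [-0.67, -0.48, 0.04], [-0.65, -0.52, 0.05]] 
dr [[0.01, 0.0, -0.93], [0.0, 0.0, -0.93], [0.01, 0.0, -0.92], [0.0, 0.0, -0.93], [0.01, 0.0, -0.92], [0.0, -0.01, -0.93], [0.01, 0.0, -0.92], [0.0, 0.0, -0.93]]
```

View pics/w4c.png

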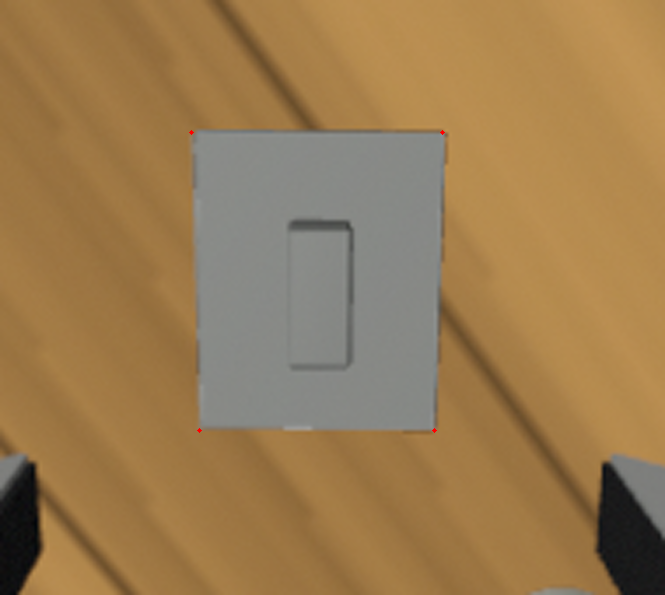

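The small lid sits exactly on its predicted seated outline. Back to the pile.

Call:
play_rows(gripper=[1,1,1,1,1,1,1,1], dp=[[-0.8,0.25,0],[-0.8,0.2,0],[-0.8,0.15,0],[-0.85,0.1,0],[-0.85,0.05,0],[-0.85,-0.05,0],[-0.8,-0.1,0],[-0.8,-0.15,0]], dr=[[0,0,-0.93],[0,0,-0.93],[0,0,-0.93],[0,0,-0.93],[0,0,-0.93],[0,0,-0.93],[0,0,-0.93],[0,0,-0.93]])

```text
time_s: 13.55
ee_pos: [0.5193, -0.1499, 0.2714]
orientation: [[0.113, 0.994, 0.001], [0.994, -0.113, -0.0], [-0.0, 0.001, -1.0]]
contact_force: [0.4, -0.5, -0.6]
width: 0.998
grip_force: 0.0
```

Call:
play_rows(gripper=[1,1,1,1,1,1,1,1], dp=[[-0.8,-0.2,0],[-0.8,-0.25,0],[-0.8,-0.3,0],[-0.75,-0.35,0],[-0.75,-0.4,0],[-0.7,-0.45,0],[-0.65,-0.5,0],[-0.65,-0.5,0]], dr=[[0,0,-0.93],[0,0,-0.93],[0,0,-0.93],[0,0,-0.93],[0,0,-0.93],[0,0,-0.93],[0,0,-0.93],[0,0,-0.93]])

```text
time_s: 14.35
ee_pos: [0.4616, -0.3063, 0.2714]
orientation: [[-0.395, 0.919, 0.001], [0.919, 0.395, -0.0], [-0.001, 0.0, -1.0]]
contact_force: [0.2, -0.1, -0.4]
width: 1.0
grip_force: 0.0
```

Call:
play_rows(gripper=[1,1,1], dp=[[0,0,0.5],[0,0,0],[0,0,0]], dr=[[0,0,0],[0,0,0],[0,0,0]], force=40)

```text
time_s: 14.65
ee_pos: [0.4623, -0.3048, 0.258]
orientation: [[-0.392, 0.92, -0.0], [0.92, 0.392, 0.001], [0.001, -0.0, -1.0]]
contact_force: [-0.5, 0.8, -0.0]
width: 1.0
grip_force: 0.0
```

Run:
```python
from h import *
s=snap('wrist','w5'); crop('w5',160,60,200,200,3,'w5c'); print(s['st']['ee_pos'])
```

```text
[ 0.4622737  -0.30477517  0.2580325 ]
```

View pics/w5c.png

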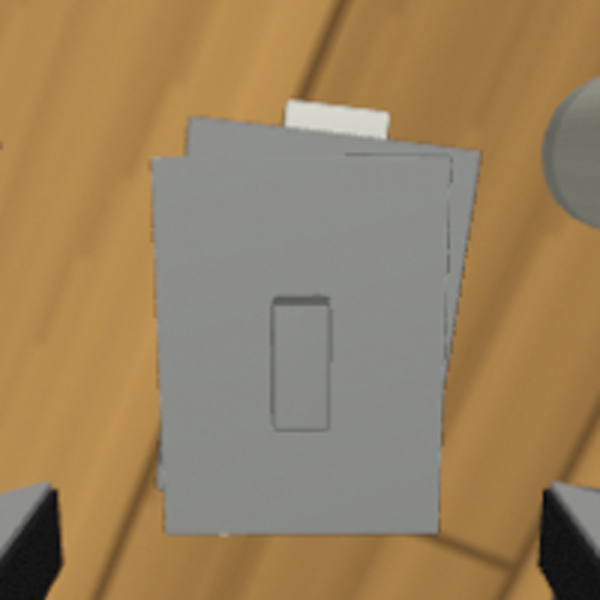

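The large lid is now bare: plate corners (153,157), (452,155), (438,534), (167,533); rib top (273,305)-(330,430).

Run:
```python
from h import *
s=load('w5'); k=lambda l:np.array([(160+(u+.5)/3-.5,60+(v+.5)/3-.5) for u,v in l])
Rm=np.array(s['st']['orientation']);c=np.array(s['st']['ee_pos'])
for l,z in(([(153,157),(452,155),(438,534),(167,533)],.073),([(272,305),(331,305),(329,430),(274,430)],.097)):
    q=at(s,k(l),z); d=np.roll(q,-1,0)-q; print('c',q.mean(0).round(4),'tool',((q.mean(0)-c)@Rm).round(4),'len',np.linalg.norm(d,axis=1).round(4),'ang',np.degrees(np.arctan2(d[:,1],d[:,0])).round(1))
```

```text
c [ 0.4637 -0.3058  0.073 ] tool [-0.0016  0.001   0.185 ] len [0.1036 0.1405 0.1032 0.1393] ang [  23.5  -66.9 -157.1  113.3]
c [ 0.4634 -0.306   0.097 ] tool [-0.0017  0.0006  0.161 ] len [0.0197 0.0434 0.0189 0.0434] ang [  23.2  -67.3 -156.8  113.7]
```

Call:
play_rows(gripper=[1,1,1,1,1,1,1,1], dp=[[-0.07,0.03,0.9],[0,0,0.9],[0,0,0.9],[0,0,0.9],[0,0,0.9],[0,0,0.9],[0,0,0.75],[0,0,0.4]], dr=[[0,0,0],[0,0,0],[0,0,0],[0,0,0],[0,0,0],[0,0,0],[0,0,0],[0,0,0]])

```text
time_s: 15.5
ee_pos: [0.4635, -0.3061, 0.0933]
orientation: [[-0.393, 0.92, -0.001], [0.92, 0.393, 0.001], [0.001, -0.001, -1.0]]
contact_force: [0.3, -0.1, 0.0]
width: 1.001
grip_force: 0.0
```

Call:
play_rows(gripper=[-1,-1,-1,-1,-1,-1,-1,-1], dp=[[0,0,0],[0,0,0],[0,0,0],[0,0,0],[0,0,0],[0,0,0],[0,0,0],[0,0,0]], dr=[[0,0,0],[0,0,0],[0,0,0],[0,0,0],[0,0,0],[0,0,0],[0,0,0],[0,0,0]])

```text
time_s: 16.3
ee_pos: [0.4635, -0.3069, 0.0945]
orientation: [[-0.393, 0.92, 0.0], [0.92, 0.393, -0.0], [-0.0, 0.0, -1.0]]
contact_force: [0.9, -0.5, -0.0]
width: 0.355
grip_force: 0.0
```

Call:
play_rows(gripper=[-1,-1,-1,-1,-1], dp=[[0,0,0],[0,0,0],[0,0,0],[0,0,0],[0,0,0]], dr=[[0,0,0],[0,0,0],[0,0,0],[0,0,0],[0,0,0]])

```text
time_s: 16.8
ee_pos: [0.4635, -0.3069, 0.0944]
orientation: [[-0.393, 0.92, -0.0], [0.92, 0.393, 0.0], [0.0, -0.0, -1.0]]
contact_force: [-0.4, -0.0, -0.4]
width: 0.21
grip_force: 40.0
```

Call:
play_rows(gripper=[-1,-1,-1,-1,-1,-1,-1,-1], dp=[[0,0,-0.5],[0,0,-1],[0,0,-1],[0,0,-1],[0,0,-1],[0,0,-1],[0,0,-1],[0,0,-1]], dr=[[0,0,0],[0,0,0],[0,0,0],[0,0,0],[0,0,0],[0,0,0],[0,0,0],[0,0,0]], force=60)

```text
time_s: 17.6
ee_pos: [0.4633, -0.3067, 0.2839]
orientation: [[-0.393, 0.92, 0.0], [0.92, 0.393, -0.0], [-0.0, 0.0, -1.0]]
contact_force: [0.2, -0.0, -0.6]
width: 0.208
grip_force: 60.0
```

Run:
```python
from h import *
plan([.506,.2075,.3],110,-1,24)
```

```text
24 end [0.506  0.2076 0.3001] rv [ 0.02 -0.02  0.01]
dp [[0.76, 0.4, -0.03], [0.76, 0.4, -0.03], [0.76, 0.4, -0.03], [0.76, 0.4, -0.03], [0.76, 0.4, -0.03], [0.76, 0.39, -0.03], [0.77, 0.39, -0.03], [0.77, 0.39, -0.03]] 
dr [[0.0, 0.0, 0.03], [0.0, 0.0, 0.03], [0.0, 0.0, 0.03], [0.0, 0.0, 0.03], [0.0, 0.0, 0.03], [0.0, 0.0, 0.03], [0.0, 0.0, 0.03], [0.0, 0.0, 0.03]]
dp [[0.77, 0.39, -0.03], [0.77, 0.39, -0.03], [0.77, 0.39, -0.02], [0.77, 0.38, -0.03], [0.77, 0.38, -0.02], [0.77, 0.38, -0.03], [0.77, 0.38, -0.02], [0.77, 0.38, -0.03]] 
dr [[0.0, 0.0, 0.03], [0.0, 0.0, 0.03], [0.0, 0.0, 0.03], [0.0, 0.0, 0.03], [0.0, 0.0, 0.04], [0.0, 0.0, 0.03], [0.0, 0.0, 0.04], [0.0, 0.0, 0.03]]
dp [[0.77, 0.38, -0.02], [0.78, 0.37, -0.03], [0.78, 0.37, -0.02], [0.78, 0.37, -0.03], [0.78, 0.37, -0.02], [0.78, 0.37, -0.03], [0.77, 0.36, -0.02], [0.78, 0.36, -0.03]] 
dr [[0.0, 0.0, 0.04], [0.0, 0.0, 0.03], [0.0, 0.0, 0.04], [0.0, 0.0, 0.03], [0.0, 0.0, 0.04], [0.0, 0.0, 0.03], [0.0, 0.0, 0.04], [0.0, 0.01, 0.03]]
```

Call:
play_rows(gripper=[-1,-1,-1,-1,-1,-1,-1,-1], dp=[[0.4,0.2,-0.2],[0.75,0.4,-0.2],[0.75,0.4,-0.2],[0.75,0.4,0],[0.75,0.4,0],[0.75,0.4,0],[0.75,0.4,0],[0.75,0.4,0]], dr=[[0,0,0.03],[0,0,0.03],[0,0,0.03],[0,0,0.03],[0,0,0.03],[0,0,0.03],[0,0,0.03],[0,0,0.03]])

```text
time_s: 18.4
ee_pos: [0.4778, -0.146, 0.2963]
orientation: [[-0.377, 0.926, -0.001], [0.926, 0.377, 0.0], [0.001, -0.001, -1.0]]
contact_force: [0.0, -0.6, -0.9]
width: 0.208
grip_force: 60.0
```

Call:
play_rows(gripper=[-1,-1,-1,-1,-1,-1,-1,-1], dp=[[0.8,0.4,0],[0.8,0.4,0],[0.8,0.4,0],[0.8,0.4,0],[0.8,0.4,0],[0.8,0.4,0],[0.8,0.4,0],[0.8,0.4,0]], dr=[[0,0,0.03],[0,0,0.03],[0,0,0.03],[0,0,0.03],[0,0,0.03],[0,0,0.03],[0,0,0.03],[0,0,0.03]])

```text
time_s: 19.2
ee_pos: [0.4925, 0.0321, 0.2963]
orientation: [[-0.362, 0.932, -0.001], [0.932, 0.362, 0.0], [0.0, -0.001, -1.0]]
contact_force: [-0.1, 0.4, -1.2]
width: 0.206
grip_force: 60.0
```

Call:
play_rows(gripper=[-1,-1,-1,-1,-1,-1,-1,-1], dp=[[0.8,0.35,0],[0.8,0.35,0],[0.8,0.35,0],[0.8,0.35,0],[0.8,0.35,0],[0.8,0.35,0],[0.8,0.35,0],[0.4,0.2,0]], dr=[[0,0,0.03],[0,0,0.03],[0,0,0.03],[0,0,0.03],[0,0,0.03],[0,0,0.03],[0,0,0.03],[0,0,0.03]])

```text
time_s: 20.0
ee_pos: [0.501, 0.196, 0.2962]
orientation: [[-0.347, 0.938, -0.001], [0.938, 0.347, -0.0], [0.0, -0.001, -1.0]]
contact_force: [0.3, -0.5, -1.5]
width: 0.208
grip_force: 60.0
```

Call:
play_rows(gripper=[-1,-1], dp=[[0,0,0],[0,0,0]], dr=[[0,0,0],[0,0,0]])

```text
time_s: 20.2
ee_pos: [0.5016, 0.194, 0.2967]
orientation: [[-0.346, 0.938, -0.0], [0.938, 0.346, -0.0], [-0.0, -0.001, -1.0]]
contact_force: [-0.5, -0.5, -0.1]
width: 0.204
grip_force: 60.0
```

Run:
```python
from h import *
s=snap('wrist','w6'); crop('w6',110,0,280,210,2.85,'w6c')
print(s['st']['ee_pos'],proj(s,[[.4614,.3297,.08]]))
```

```text
[0.50159266 0.19397257 0.29666302] [[268.34552481  43.10169265]]
```

View pics/w6c.png

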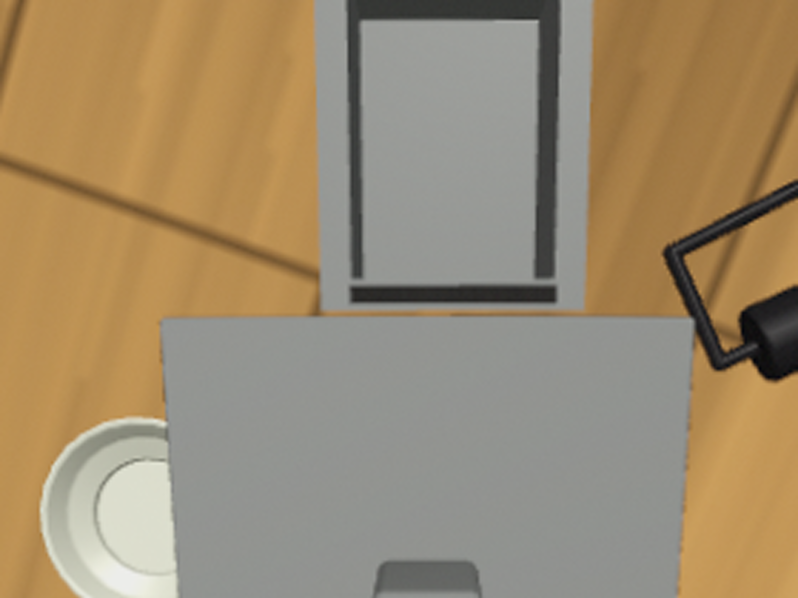

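The large tub's near corners are (322,311), (585,309) and its side edges run up to (316,0), (594,0). The held lid's front edge runs (162,319)-(693,319).

Run:
```python
from h import *
s=load('w6'); k=lambda l:np.array([(110+(u+.5)/2.85-.5,(v+.5)/2.85-.5) for u,v in l])
Rm=np.array(s['st']['orientation']);c=np.array(s['st']['ee_pos'])
q=at(s,k([(322,311),(585,309),(594,0),(316,0)]),.08); A,B,C,D=q; print('w',np.linalg.norm(B-A),np.linalg.norm(C-D))
an=lambda v:np.degrees(np.arctan2(v[1],v[0])).round(2)
print('ang',an(D-A),an(C-B),an(B-A)+90)
y=np.radians((an(D-A)+an(C-B)+an(B-A)+90)/3); ctr=(A+B)/2+.07*np.array([np.cos(y),np.sin(y),0]); print('ctr',ctr,np.degrees(y))
e=(at(s,k([(162,319),(693,319)]),c[2]-.0214)-c)@Rm; print('lid edge tool',e.round(4).tolist())
off=Rm@np.array([e[:,0].mean()-.07,e[:,1].mean(),0])
p=ctr-off; print('tcp target',p); plan([p[0],p[1],.18],np.degrees(y),-1,8)
```

```text
w 0.10436328926461809 0.10416876132167273
ang 110.28 110.37 110.82
ctr [0.46195929 0.33020773 0.08      ] 110.49000000000001
lid edge tool [[0.0703, -0.0515, 0.0214], [0.0704, 0.0516, 0.0214]]
tcp target [0.46208229 0.32985334 0.08000005]
8 end [0.4621 0.3299 0.18  ] rv [-0.02  0.01  0.02]
dp [[0.71, 0.05, 0.58], [0.71, 0.05, 0.58], [0.71, 0.05, 0.59], [0.71, 0.05, 0.58], [0.7, 0.05, 0.59], [0.71, 0.05, 0.58], [0.7, 0.06, 0.59], [0.71, 0.05, 0.58]] 
dr [[0.0, 0.0, -0.01], [0.0, 0.0, -0.01], [0.0, 0.0, -0.01], [0.0, 0.0, -0.01], [0.0, 0.0, -0.01], [0.0, 0.0, -0.01], [0.0, 0.0, 0.0], [0.0, 0.0, -0.01]]
```

Call:
play_rows(gripper=[-1,-1,-1,-1,-1,-1,-1,-1], dp=[[0.7,0.05,0],[0.7,0.05,0],[0.7,0.05,0],[0.7,0.05,0],[0.7,0.05,0],[0.7,0.05,0.2],[0.7,0.05,0.5],[0.75,0.05,0.8]], dr=[[0,0,0],[0,0,0],[0,0,0],[0,0,0],[0,0,0],[0,0,0],[0,0,0],[0,0,-0.05]])

```text
time_s: 21.05
ee_pos: [0.4628, 0.3302, 0.2601]
orientation: [[-0.348, 0.937, 0.002], [0.937, 0.348, 0.001], [0.0, 0.002, -1.0]]
contact_force: [1.2, -0.6, -2.0]
width: 0.208
grip_force: 60.0
```

Call:
play_rows(gripper=[-1,-1,-1,-1,-1,-1,-1,-1], dp=[[0,0,0.8],[0,0,0.8],[0,0,0.8],[0,0,0.8],[0,0,0.5],[0,0,0.2],[0,0,0],[0,0,0]], dr=[[0,0,0],[0,0,0],[0,0,0],[0,0,0],[0,0,0],[0,0,0],[0,0,0],[0,0,0]])

```text
time_s: 21.85
ee_pos: [0.4627, 0.3304, 0.1629]
orientation: [[-0.349, 0.937, 0.001], [0.937, 0.349, 0.001], [0.0, 0.001, -1.0]]
contact_force: [-0.1, -0.9, -2.0]
width: 0.204
grip_force: 60.0
```

Run:
```python
from h import *
plan([.4621,.3299,.1264],110.5,-1,4)
```

```text
4 end [0.4622 0.3299 0.1264] rv [-0.01 -0.01 -0.02]
dp [[0.0, -0.01, 0.36], [0.0, -0.01, 0.37], [0.0, -0.01, 0.36], [-0.01, 0.0, 0.37]] 
dr [[0.0, 0.0, 0.0], [0.01, 0.0, 0.0], [0.0, 0.0, -0.01], [0.01, 0.0, 0.0]]
```

Call:
play_rows(gripper=[-1,-1,-1,-1,-1,-1,-1,-1], dp=[[0,-0.03,0.4],[0,0,0.4],[0,0,0.4],[0,0,0.3],[0,0,0.2],[0,0,0.1],[0,0,0],[0,0,0]], dr=[[0,0,0],[0,0,0],[0,0,0],[0,0,0],[0,0,0],[0,0,0],[0,0,0],[0,0,0]])

```text
time_s: 22.65
ee_pos: [0.4618, 0.3302, 0.1173]
orientation: [[-0.349, 0.937, 0.0], [0.937, 0.349, 0.0], [0.0, 0.0, -1.0]]
contact_force: [-0.1, 0.2, -1.3]
width: 0.206
grip_force: 60.0
```

Call:
play_rows(gripper=[-1,-1,-1,-1,-1,-1,-1,-1], dp=[[0,0,0.1],[0,0,0.1],[0,0,0.1],[0,0,0.1],[0,0,0.05],[0,0,0],[0,0,0],[0,0,0]], dr=[[0,0,0],[0,0,0],[0,0,0],[0,0,0],[0,0,0],[0,0,0],[0,0,0],[0,0,0]])

```text
time_s: 23.45
ee_pos: [0.4619, 0.3302, 0.1064]
orientation: [[-0.349, 0.937, 0.001], [0.937, 0.349, 0.001], [0.0, 0.001, -1.0]]
contact_force: [-2.4, -1.1, 6.3]
width: 0.209
grip_force: 60.0
```

Call:
play_rows(gripper=[-1,-1,-1,-1], dp=[[0,0,0.05],[0,0,0.05],[0,0,0],[0,0,0]], dr=[[0,0,0],[0,0,0],[0,0,0],[0,0,0]])

```text
time_s: 23.85
ee_pos: [0.4619, 0.3302, 0.1064]
orientation: [[-0.35, 0.937, 0.002], [0.937, 0.35, 0.001], [0.0, 0.002, -1.0]]
contact_force: [-13.0, -9.5, 32.9]
width: 0.207
grip_force: 60.0
```

Seated hard at 0.1064, as expected. Release and lift away.

Call:
play_rows(gripper=[-1,-1,1,1,1,1,1,1], dp=[[0,0,-0.08],[0,0,0],[0,0,0],[0,0,0],[0,0,0],[0,0,0],[0,0,0],[0,0,0]], dr=[[0,0,0],[0,0,0],[0,0,0],[0,0,0],[0,0,0],[0,0,0],[0,0,0],[0,0,0]])

```text
time_s: 24.65
ee_pos: [0.4616, 0.33, 0.1051]
orientation: [[-0.349, 0.937, -0.0], [0.937, 0.349, -0.0], [-0.0, -0.0, -1.0]]
contact_force: [-0.2, -0.8, 0.1]
width: 0.679
grip_force: 0.0
```

Call:
play_rows(gripper=[1,1,1,1,1,1,1,1], dp=[[0,0,-0.4],[0,0,-1],[0,0,-1],[0,0,-1],[0,0,-1],[0,0,-1],[0,0,0],[0,0,0]], dr=[[0,0,0],[0,0,0],[0,0,0],[0,0,0],[0,0,0],[0,0,0],[0,0,0],[0,0,0]])

```text
time_s: 25.45
ee_pos: [0.4616, 0.33, 0.2406]
orientation: [[-0.349, 0.937, 0.001], [0.937, 0.349, 0.0], [0.0, 0.001, -1.0]]
contact_force: [0.1, -0.4, -1.0]
width: 1.001
grip_force: 0.0
```

Run:
```python
from h import *
s=snap('wrist','w7'); im=cv2.imread('pics/w7.png')
c=np.array([.4619,.3302,.085]);y=np.radians(110.5);u=np.array([np.cos(y),np.sin(y),0]);v=np.array([-np.sin(y),np.cos(y),0])
p=proj(s,[c+a*.07*u+b*.052*v for a,b in((1,1),(1,-1),(-1,-1),(-1,1))]); print(p.round(1).tolist(),s['st']['ee_pos'])
for a,b in p: cv2.circle(im,(int(a+.5),int(b+.5)),1,(0,0,255),-1)
cv2.imwrite('pics/w7v.png',cv2.resize(im,None,fx=1.5625,fy=1.5625))
```

```text
[[205.1, 110.2], [314.4, 110.2], [309.0, 246.7], [210.4, 246.8]] [0.46162042 0.33002846 0.24064478]
```

View pics/w7v.png

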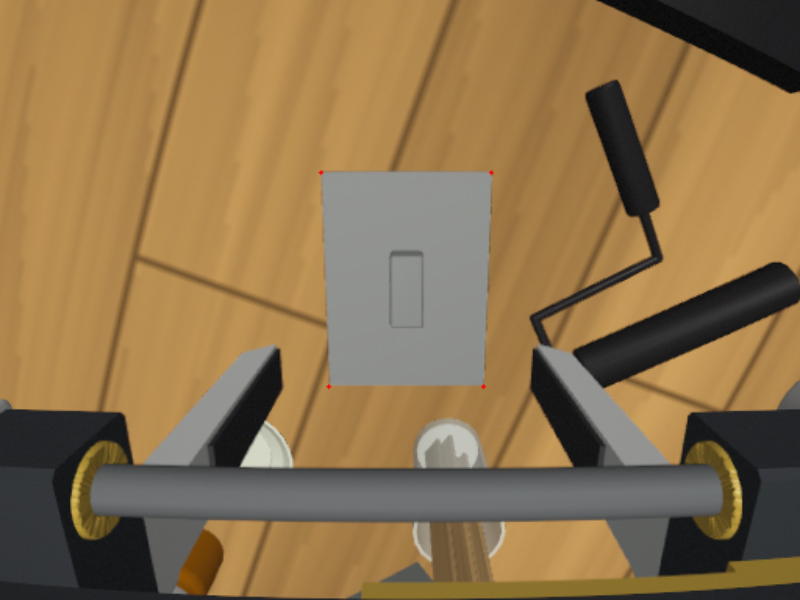

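The large lid matches its predicted seated outline at all four corners, and the bystanders in view are upright. Handing in.

```bash
python3 -c "
from rig import robot
print(robot.hand_in())"
```

```text
the job is handed in; nothing more can be done
None
```

Both lids are pressed down on their tubs, each pressed until it stopped at rim height and matching its predicted seated outline in the wrist camera; the job was handed in at about 25.5 s, and no verdict came back.

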